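# Book in the blue slide box with the hand scanner

## Robot

A 6-joint arm with a two-finger parallel gripper is mounted at the origin on the work surface. World frame = base frame: x ahead of the robot, y to its left, z up, the work surface at z = 0. Lengths are in m, angles in rad, forces in N, time in s.
With the tool pointing down it reaches from about 0.3 to 0.875 m from the base axis. Payload 4.2 kg.
Tool frame: the origin (TCP) lies at the very end of the fingers, on their centre line; the grasp point (between the pads) lies r.hold_point_z behind it (r.hold_point_z is the distance from the TCP to the grasp point, in m); z points along the fingers, x is the direction in which the jaws open and shut, and the axes are right-handed (so a half turn about z gives the same grasp; the last joint's range is limited). The gripper opens to 85 mm and grips with 20 to 120 N. Pads are 22 mm wide; open, the fingers measure 114 mm over their backs; the gripper's body (76 mm by 85 mm) begins 54 mm behind the grasp point. The pads swing forward as they close: fully open they stand 13 mm farther back than shut.
Start: joints at [-1.144, 0.32, 1.565, -0, 1.257, -0.02], TCP at [0.248, -0.519, 0.231] pointing down, gripper open.
Joint ranges: [-3.11, 3.11], [-0.84, 2.01], [0.21, 2.61], [-1.34, 4.49], [0.05, 2.63], [-2.56, 2.56]. Speed limits (rad/s): [2.57, 2.57, 3.14, 3.14, 3.14, 3.14].

## Interface

Orientations are given as [roll, pitch, yaw] about the fixed x, y, z axes, in that order (R = Rz(yaw) Ry(pitch) Rx(roll)).
In Python, from workcell import r gives the robot as it stands.
- The arm moves only by the tool move_arm, never from a script. Its argument "increments" is one flat list of numbers, 5 for each row, row after row: the shift along the tool's x, y, z in m, then the turn about the tool's z in rad, then the opening, from 0 (shut) to 1 (fully open). In form: [tx, ty, tz, spin, fingers, tx, ty, tz, spin, fingers, ...]. A call has 1 to 8 rows; each row is the pose to reach, as a shift and turn from the pose commanded when the call began, along the tool's axes at that moment; what a row does not reach only later rows make up. A row lasts 1/10 s, in which the tool goes at most 50 mm and 8.59 degrees, less where a joint would pass 70% of its speed; a pose out of reach is approached as far as the arm can. A call with a gripper value outside its range is refused whole. The fingers move at their own pace and stop on an object; "newtons" is the grip in N (left out, the last holds). Time passes only in rows, so rows that repeat a pose let the fingers close. It gives the time, the measured TCP pose, the force and the opening at its end, in the units of the state.
- r.observe(): the state, without advancing time (a new reading comes with each control period).
- r.capture(name): name is "scene" or "top" or "wrist"; returns a dict with "frame" (420x560x3 uint8, red, green, blue), "range_z" (420x560 float32, m along the optical axis (not along the pixel's ray), 0 where there is no reading), "mtx" (3x3 intrinsics, pixels), "rvec" (rotation vector, rad) and "tvec" (3), from world to camera coordinates, as OpenCV has them. Camera axes: x right, y down, z forward; pixel columns grow to the right and rows downward; lengths in m; the calibration is good to about 2 mm. A picture is of the moment at which its call begins.
- r.finish_job(): hands the job in, once; it reports no verdict.
Trained networks look in a picture, given as the dict that the camera call returned (one of the last four; its "shot" number tells which), for a name from the list of things; names that differ only in an ending like _2 or _b are one class to them, and where a whole thing is asked for, a point or a joint stands for the part that bears it (a point fixed in the world has none). Each returns a list of dicts, best first, with "p" (0 to 1); they miss things now and then, are a little off and sometimes report something else, mostly with a low value. They report only what shows in the picture. A call takes as long as a camera call.
- r.cut_out(picture, label): "mask" (420x560 bool, what is visible of it) and "box" ([left, top, right, bottom] in pixels, round what is visible of it).
The state is a dict: "time": time; "joint_positions": joint angles; "qvel": joint speeds; "tau": joint torques, N m; "eef_pos": TCP position; "tcp_rot": TCP orientation; "wrist_force": force on the tool from outside, world axes, zero at the start; "ft_torque": the same for the moment, N m; "gripper_width": finger opening in m.
Only numpy, scipy, OpenCV 4.12 (cv2) and the standard library are available. Lean on these libraries where they do the work, as an engineer would, in place of code of your own. Each camera call takes 0.05 s, during which the arm holds its last target.

## Task

Book the blue slide box in for microscopy. On the entry terminal press the white key (wake), then the yellow key (new entry), then the green key (read), one at a time and fully, letting each spring back and never pressing the red cancel key. Then draw the cordless barcode scanner straight up out of its charging cradle, tip it nose-down to about 45 degrees and finish while holding it still in the gripper, raised clear of everything, with its window about 14 cm from the barcode label on the blue box's lid and aimed at the middle of that label; leave the boxes and the other things on the bench where they stand.

Things in the scene. Friction and masses are not known exactly. Their poses are not given: they have to be found in the camera images.
- terminal: cream wedge-shaped entry terminal fixed on the bench, 200 (x) x 160 (y) mm, face rising at 12 degrees from 39 mm high at the front (-x) to 81 mm at the back; screen on the rear half, four keys on the front half: white rear left (+y), yellow rear right (-y), green front left, red front right; 68 mm apart in y, 46 mm along the slope, 9 mm proud; origin in the middle of its underside
- key_white_top (a point): white key cap (wake), 30 mm wide (y) x 26 mm; this point is the middle of its top face when at rest, which moves with it; faces up, tilted 12 degrees (0.21 rad) towards the terminal's front, and is pressed in along that slope's normal (pressing straight down works too)
- key_yellow_top (a point): yellow key cap (new entry), 30 mm wide (y) x 26 mm; this point is the middle of its top face when at rest, which moves with it; faces up, tilted 12 degrees (0.21 rad) towards the terminal's front, and is pressed in along that slope's normal (pressing straight down works too)
- key_green_top (a point): green key cap (read), 30 mm wide (y) x 26 mm; this point is the middle of its top face when at rest, which moves with it; faces up, tilted 12 degrees (0.21 rad) towards the terminal's front, and is pressed in along that slope's normal (pressing straight down works too)
- key_red_top (a point): red key cap (cancel, not to be pressed), 30 mm wide (y) x 26 mm; this point is the middle of its top face when at rest, which moves with it; faces up, tilted 12 degrees (0.21 rad) towards the terminal's front, and is pressed in along that slope's normal (pressing straight down works too)
- key_white (a joint): sinking of that key in m: 0 at rest, 0.005 fully in; a press counts from 0.0035; springs back by itself; about 1.4 N starts it, about 5 N pushes it home
- key_yellow (a joint): sinking of that key in m: 0 at rest, 0.005 fully in; a press counts from 0.0035; springs back by itself; about 1.4 N starts it, about 5 N pushes it home
- key_green (a joint): sinking of that key in m: 0 at rest, 0.005 fully in; a press counts from 0.0035; springs back by itself; about 1.4 N starts it, about 5 N pushes it home
- key_red (a joint): sinking of that key in m: 0 at rest, 0.005 fully in; a press counts from 0.0035; springs back by itself; about 1.4 N starts it, about 5 N pushes it home
- cradle: dark charging cradle fixed on the bench: foot plate 130 (x) x 96 (y) x 14 mm with an upright open-topped cup in its middle, 56 x 46 mm outside, 46 x 36 mm inside, floor at 19 mm, rim 76 mm above the bench; green lamp on the front (-x) edge; origin in the middle of its underside
- scanner: cordless pistol scanner, 0.2 kg, loose, upright in the cradle's cup (4 mm play). White head 98 (x) x 46 (y) x 44 (z) mm, parallel sides, grip it across y from above; dark handle 38 x 28 mm straight down, 15 mm behind (+x of) the middle. Origin: middle of the head, 151 mm above the bench at the start. Nose and dark red window at -x; reads along its own -x axis through the origin; nose down 45 degrees = own x axis 45 degrees up
- scanner_window (a point): middle of the scanner's window, 50 mm in front (own -x) of the scanner's origin; same axes as the scanner
- scanner_foot (a point): middle of the handle's lower end, at (15, 0, -132) mm in the scanner's frame; stands on the cup's floor, must rise at least 61 mm to clear the rim
- box_blue: blue plastic microscope-slide box, 92 (x) x 82 (y) x 40 mm tall, closed, standing loose on the bench; origin in the middle of its underside; the box to be booked in
- box_blue_label (a point): middle of the white barcode label (44 x 60 mm) on the blue box's lid, 40 mm above the box's origin, facing up
- box_yellow: yellow plastic microscope-slide box, 92 (x) x 82 (y) x 40 mm tall, closed, standing loose on the bench; origin in the middle of its underside; bystander
- box_green: green plastic microscope-slide box, 92 (x) x 82 (y) x 40 mm tall, closed, standing loose on the bench; origin in the middle of its underside; bystander
- dropper: small amber dropper bottle with black cap, 30 mm diameter, 74 mm tall, loose bystander; origin in the middle of its underside
- mailer: white plastic slide mailer lying flat, 34 x 86 x 16 mm, loose bystander; origin in the middle of its underside
- dish: closed culture dish, 90 mm diameter, 17 mm tall, loose bystander; origin in the middle of its underside
- timer: white lab timer lying flat, 66 x 66 x 18 mm, blank display, loose bystander; origin in the middle of its underside

How it is judged:
By the outcome, as a careful person would: the job done as asked, in the order asked, and still so for the second after the job is handed in, while the arm keeps its last pose, push and grip.
It also fails if it takes over 64 s, if anything falls off the work surface, if the arm or the gripper's body presses on something with over 40 N, if the wrist force passes 120 N, or if a joint passes its speed limit or range.

## Working session

There is one attempt and no reset: what is moved stays moved. The work goes in short steps, Python scripts to look and compute and a tool call to move; the robot and the scene stay as the last step left them, time stands still between calls to the robot, and variables do not carry over. Pictures are saved under pics/ and viewed, and the job is handed in when it is done.

Besides the shell and the picture viewer there is one more tool, called after ">>>" as name(argument=value, ...) on one line, values as JSON. move_arm: Moves the arm, as the interface text tells. Its arguments: {"type":"object","properties":{"increments":{"type":"array"},"newtons":{"type":"number"}},"required":["increments"]}

```bash
ls; mkdir -p pics; python3 - <<'E'
from workcell import r
import cv2,numpy as np,pickle
print(r.observe(), r.hold_point_z)
for n in ["scene","top","wrist"]:
    c=r.capture(n); cv2.imwrite(f"pics/{n}0.png",c["frame"][:,:,::-1]); pickle.dump(c,open(f"{n}0.pkl","wb"))
    print(n,c["mtx"],c["rvec"],c["tvec"],c["shot"])
E
```

```text
pics
{'time': 0.0, 'joint_positions': array([-1.14402592e+00,  3.20259769e-01,  1.56568107e+00,  1.35284276e-05,
        1.25738353e+00, -2.00400096e-02]), 'qvel': array([ 0.00014823, -0.00016295,  0.0009561 , -0.00261963, -0.00116348,
       -0.00064667]), 'tau': array([ 3.50073187e-04, -4.15524602e+01, -2.34164017e+01, -1.76160347e-04,
        8.12445913e-03,  1.73608242e-05]), 'eef_pos': array([ 0.24823863, -0.51812569,  0.23049992]), 'tcp_rot': array([-3.14154509e+00,  1.73111382e-03, -1.12399005e+00]), 'wrist_force': array([-0.14429257, -0.22470223,  0.06821846]), 'ft_torque': array([-0.03178516,  0.00198155,  0.021259  ]), 'gripper_width': 0.08487484827929663} 0.0187
scene [[384.70869902   0.         276.82594844]
 [  0.         384.70869902 207.84102499]
 [  0.           0.           1.        ]] [ 0.81837891  2.35280451 -1.29400838] [ 0.46090736 -0.07379991  1.34806757] 1
top [[521.63690618   0.         271.02795019]
 [  0.         521.63690618 213.29517452]
 [  0.           0.           1.        ]] [ 2.16832774 -2.13297114  0.11586518] [-0.01130288  0.59145507  1.13851249] 2
wrist [[363.06373579   0.         277.9734043 ]
 [  0.         363.06373579 214.87271008]
 [  0.           0.           1.        ]] [-2.41130059  1.51825616  0.25659009] [-0.57523086 -0.04358122  0.38206473] 3
```

View pics/top0.png

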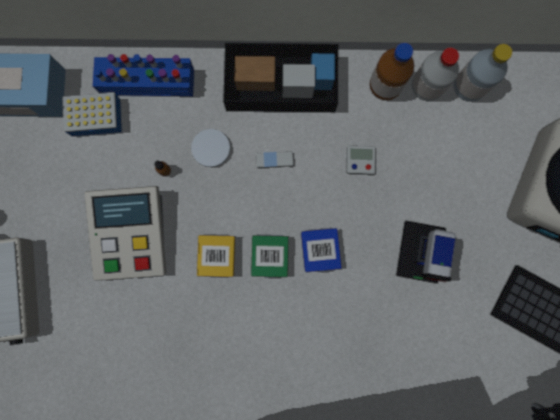

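View pics/scene0.png

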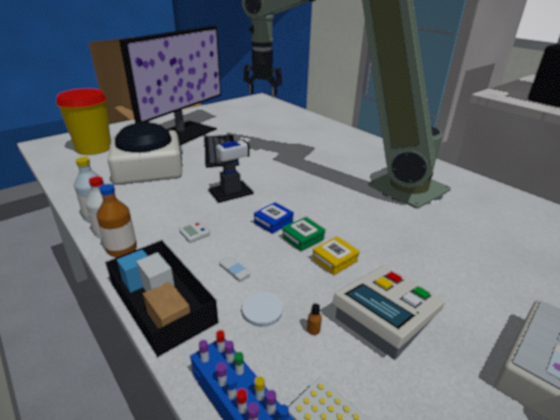

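```bash
cat > h.py <<'E'
import numpy as np,cv2
from workcell import r
def cloud(c):
    z=c["range_z"].astype(float);K=c["mtx"];h,w=z.shape
    v,u=np.mgrid[:h,:w]
    P=np.stack([(u-K[0,2])/K[0,0]*z,(v-K[1,2])/K[1,1]*z,z],-1)
    R=cv2.Rodrigues(np.array(c["rvec"],float))[0]
    W=(P-np.array(c["tvec"]).ravel())@R
    W[z<=0]=np.nan
    return W
def rect(xy):
    (c,s,a)=cv2.minAreaRect(xy.astype(np.float32)*1000); return np.round(c,1),np.round(s,1),round(a,1)
E
python3 - <<'E'
from h import *
c=r.capture("top"); W=cloud(c)
for n in ["terminal","key_white","key_yellow","key_green","key_red","cradle","scanner","box_blue","box_blue_label","box_yellow","box_green","dropper","mailer","dish","timer"]:
    for d in r.cut_out(c,n)[:2]:
        m=cv2.erode(d["mask"].astype(np.uint8),np.ones((3,3)))>0 if n!="dropper" else d["mask"]
        p=W[m];p=p[~np.isnan(p[:,0])]
        if len(p)<4: continue
        print(n,round(d["p"],2),np.round(d["box"]),len(p),"med",np.round(np.median(p,0)*1000),"z5/95",np.round(np.percentile(p[:,2],[5,95])*1000),rect(p[:,:2]))
E
```

```text
terminal 0.64 [ 84. 185. 169. 281.] 6352 med [541. 316.  61.] z5/95 [41. 78.] (array([539.3, 319.1]), array([191., 158.]), 5.1)
terminal 0.17 [136. 255. 149. 275.] 113 med [475. 280.  54.] z5/95 [50. 58.] (array([473.7, 280. ]), array([19.8, 27.8]), 1.0)
key_white 0.65 [104. 237. 117. 251.] 99 med [513. 351.  64.] z5/95 [60. 67.] (array([513.7, 350.6]), array([19.8, 25.6]), 1.4)
key_yellow 0.67 [154. 159. 175. 174.] 134 med [688. 244.  49.] z5/95 [21. 74.] (array([690.2, 245.4]), array([20.7, 20.5]), 15.4)
key_yellow 0.43 [130. 239. 147. 250.] 131 med [518. 283.  64.] z5/95 [60. 67.] (array([518.2, 283.6]), array([21.8, 28.9]), 1.0)
key_green 0.64 [104. 261. 118. 274.] 103 med [467. 347.  54.] z5/95 [51. 58.] (array([467.1, 347.4]), array([17.6, 24.8]), 1.0)
key_red 0.58 [134. 255. 148. 274.] 114 med [475. 280.  54.] z5/95 [50. 58.] (array([473.9, 280. ]), array([21. , 26.8]), 7.0)
cradle 0.7 [398. 220. 447. 285.] 1286 med [ 513. -321.   13.] z5/95 [ 9. 71.] (array([ 513.9, -339.8]), array([ 87.5, 128.4]), 81.2)
cradle 0.55 [190. 130. 229. 163.] 973 med [747. 142.  16.] z5/95 [12. 20
[... 917 characters left out ...]
5 [35. 43.] (array([497.3,  -0.8]), array([92. , 76.1]), 1.0)
dropper 0.76 [153. 160. 174. 174.] 194 med [688. 244.  46.] z5/95 [ 9. 74.] (array([691.2, 247.4]), array([25.1, 28.2]), 50.5)
mailer 0.59 [258. 150. 294. 166.] 454 med [720.  -8.  15.] z5/95 [11. 19.] (array([720.4,  -7.1]), array([32.1, 76.9]), 0.8)
dish 0.61 [194. 130. 230. 165.] 995 med [746. 142.  16.] z5/95 [12. 20.] (array([746.5, 142.5]), array([82.2, 83.1]), 70.4)
timer 0.94 [347. 147. 378. 175.] 683 med [ 722. -207.   17.] z5/95 [13. 21.] (array([ 722.1, -207.4]), array([61.2, 62.4]), 89.4)
timer 0.18 [421. 230. 456. 282.] 1286 med [ 499. -334.  172.] z5/95 [ 99. 176.] (array([ 497.3, -339.3]), array([44.7, 95.2]), 81.7)
```

```bash
cat >> h.py <<'E'
def to(x,y,z,yaw):
    o=r.observe();p=o["eef_pos"];s=o["tcp_rot"][2];d=np.array([x,y,z])-p
    print("t",round(o["time"],2),"from",np.round(p,4),np.round(o["tcp_rot"],3),"F",np.round(o["wrist_force"],1),"w",round(o["gripper_width"],4))
    sp=-((yaw-s+np.pi)%(2*np.pi)-np.pi)
    print("move",np.round([d@[np.cos(s),np.sin(s),0],d@[np.sin(s),-np.cos(s),0],-d[2],sp],4))
E
python3 -c "
from h import *
to(.5135,.351,.1,-1.5)"
```

```text
t 0.95 from [ 0.2485 -0.5186  0.2314] [-3.142 -0.    -1.124] F [ 0.2 -0.1 -0.3] w 0.0851
move [-0.6697 -0.6147  0.1314  0.376 ]
```

View pics/wrist0.png

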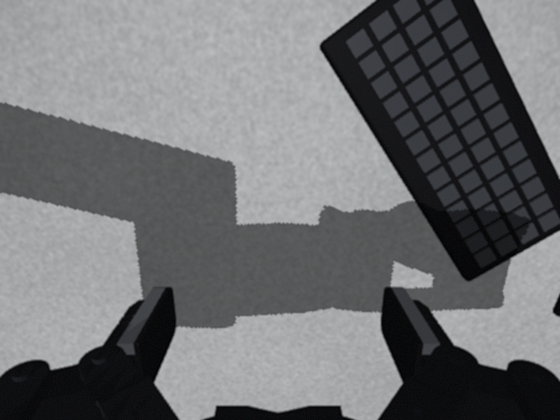

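>>> move_arm(increments=[-0.67,-0.615,0,0.376,0,-0.67,-0.615,0,0.376,0,-0.67,-0.615,0,0.376,0,-0.67,-0.615,0,0.376,0,-0.67,-0.615,0,0.376,0,-0.67,-0.615,0,0.376,0,-0.67,-0.615,0,0.376,0,-0.67,-0.615,0,0.376,0])

```text
time: 1.75
eef_pos: [0.3653, -0.1341, 0.2317]
tcp_rot: [-3.14, -0.001, -1.501]
wrist_force: [0.8, -0.7, 0.6]
gripper_width: 0.0
```

```bash
python3 -c "
from h import *
to(.5135,.351,.1,-1.5)"
```

```text
t 1.75 from [ 0.3653 -0.1341  0.2317] [-3.140e+00 -1.000e-03 -1.501e+00] F [ 0.8 -0.7  0.6] w 0.0
move [-0.4735 -0.1819  0.1317 -0.0006]
```

>>> move_arm(increments=[-0.46,-0.18,0,0,0,-0.46,-0.18,0,0,0,-0.46,-0.18,0,0,0,-0.46,-0.18,0,0,0,-0.46,-0.18,0,0,0,-0.46,-0.18,0,0,0,-0.46,-0.18,0,0,0,-0.46,-0.18,0,0,0])

```text
time: 2.55
eef_pos: [0.4843, 0.2482, 0.2314]
tcp_rot: [-3.141, -0.0, -1.499]
wrist_force: [1.2, -0.1, 1.3]
gripper_width: -0.0001
```

>>> move_arm(increments=[-0.05,-0.02,0,0,0,-0.05,-0.02,0,0,0,-0.05,-0.02,0,0,0,-0.05,-0.02,0,0,0])

```text
time: 2.95
eef_pos: [0.5001, 0.2962, 0.2311]
tcp_rot: [3.141, -0.001, -1.5]
wrist_force: [0.1, -0.5, -0.0]
gripper_width: 0.0002
```

```bash
python3 -c "
from h import *
to(.5135,.351,.09,-1.5)
c=r.capture('wrist');cv2.imwrite('pics/w1.png',c['frame'][:,:,::-1])
W=cloud(c)
for n in ['key_white','key_yellow','key_green','key_red']:
    for d in r.cut_out(c,n)[:2]:
        p=W[d['mask']];p=p[~np.isnan(p[:,0])];print(n,round(d['p'],2),np.round(d['box']),np.round(np.median(p,0)*1000),rect(p[:,:2]))
"
```

```text
t 2.95 from [0.5001 0.2962 0.2311] [ 3.141e+00 -1.000e-03 -1.500e+00] F [ 0.1 -0.5 -0. ] w 0.0002
move [-0.0537 -0.0173  0.1411 -0.0003]
key_white 0.82 [196. 155. 235. 186.] [514. 351.  65.] (array([512.3, 351.8]), array([29.3, 32. ]), 4.3)
key_yellow 0.65 [275. 152. 313. 186.] [521. 283.  66.] (array([519.8, 282.9]), array([26.4, 30. ]), 4.1)
key_green 0.93 [201. 205. 237. 228.] [470. 347.  56.] (array([466.2, 348.1]), array([30.7, 32.4]), 6.1)
key_red 0.83 [280. 200. 312. 230.] [476. 280.  56.] (array([472.3, 278.9]), array([31.6, 29.5]), 4.0)
```

View pics/w1.png

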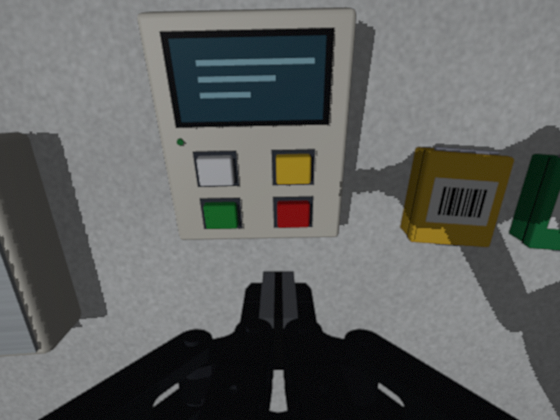

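>>> move_arm(increments=[-0.054,-0.017,0.05,0,0,-0.054,-0.017,0.1,0,0,-0.054,-0.017,0.146,0,0,-0.054,-0.017,0.146,0,0,-0.054,-0.017,0.146,0,0])

```text
time: 3.7
eef_pos: [0.512, 0.3508, 0.0822]
tcp_rot: [3.136, -0.003, -1.5]
wrist_force: [-0.3, 0.1, -0.2]
gripper_width: -0.0
```

>>> move_arm(increments=[0,0,0.01,0,0,0,0,0.015,0,0,0,0,0.017,0,0,0,0,0.019,0,0,0,0,0.019,0,0])

```text
time: 4.2
eef_pos: [0.5139, 0.3523, 0.0667]
tcp_rot: [-3.141, 0.0, -1.5]
wrist_force: [-0.8, -0.9, 0.1]
gripper_width: -0.0003
```

>>> move_arm(increments=[0,0,0.002,0,0,0,0,0.004,0,0,0,0,0.004,0,0])

```text
time: 4.5
eef_pos: [0.5146, 0.3525, 0.0629]
tcp_rot: [-3.139, 0.001, -1.5]
wrist_force: [1.3, -1.3, 4.6]
gripper_width: -0.0
```

>>> move_arm(increments=[0,0,0.001,0,0,0,0,0.002,0,0,0,0,0.002,0,0])

```text
time: 4.8
eef_pos: [0.5148, 0.3526, 0.0612]
tcp_rot: [-3.139, 0.001, -1.5]
wrist_force: [2.7, -0.4, 5.4]
gripper_width: -0.0002
```

>>> move_arm(increments=[0,0,0.001,0,0,0,0,0.002,0,0,0,0,0.002,0,0])

```text
time: 5.1
eef_pos: [0.515, 0.3527, 0.0609]
tcp_rot: [-3.138, 0.001, -1.5]
wrist_force: [0.4, -2.1, 14.6]
gripper_width: 0.0001
```

```bash
python3 -c "
from h import *
to(.519,.283,.085,-1.5)
c=r.capture('wrist');cv2.imwrite('pics/w2.png',c['frame'][:,:,::-1])"
```

```text
t 5.1 from [0.515  0.3527 0.0609] [-3.138e+00  1.000e-03 -1.500e+00] F [ 0.4 -2.1 14.6] w 0.0001
move [ 0.0698  0.0009 -0.0241  0.0001]
```

View pics/w2.png

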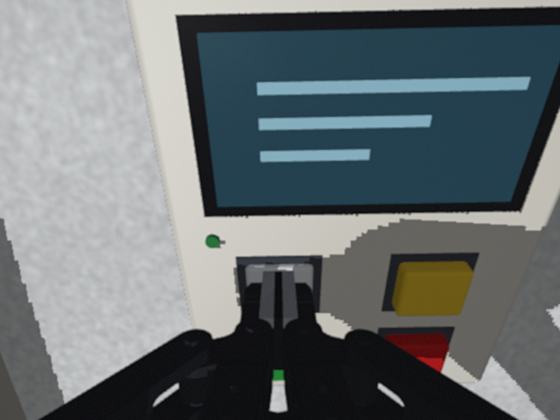

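White key bottomed out (14.6 N, fingertips centred on it at about (280,280)). Releasing, then yellow.

>>> move_arm(increments=[0,0,-0.027,0,0,0,0,-0.027,0,0,0.07,0.001,-0.027,0,0,0.07,0.001,-0.027,0,0,0.07,0.001,-0.027,0,0,0.07,0.001,-0.018,0,0,0.07,0.001,-0.01,0,0,0.07,0.001,-0.01,0,0])

```text
time: 5.95
eef_pos: [0.5164, 0.2828, 0.0662]
tcp_rot: [3.138, -0.001, -1.499]
wrist_force: [0.2, -0.6, 0.2]
gripper_width: 0.0001
```

```bash
python3 -c "
from h import *
to(.519,.283,.059,-1.5)"
```

```text
t 5.95 from [0.5164 0.2828 0.0662] [ 3.138e+00 -1.000e-03 -1.499e+00] F [ 0.2 -0.6  0.2] w 0.0001
move [-0.     -0.0026  0.0072  0.001 ]
```

>>> move_arm(increments=[0,-0.002,0.003,0,0,0,-0.002,0.005,0,0,0,-0.002,0.007,0,0,0,-0.002,0.009,0,0,0,-0.002,0.01,0,0,0,-0.002,0.01,0,0])

```text
time: 6.55
eef_pos: [0.52, 0.2832, 0.0606]
tcp_rot: [-3.14, 0.002, -1.5]
wrist_force: [-4.4, -0.1, 13.7]
gripper_width: -0.0
```

>>> move_arm(increments=[0,0,-0.027,0,0,0,0,-0.027,0,0,-0.068,0.045,-0.027,0,0,-0.068,0.045,-0.027,0,0,-0.068,0.045,-0.027,0,0,-0.068,0.045,-0.015,0,0,-0.068,0.045,-0.002,0,0,-0.068,0.045,-0.002,0,0])

```text
time: 7.35
eef_pos: [0.4691, 0.3453, 0.0574]
tcp_rot: [3.137, -0.003, -1.501]
wrist_force: [0.1, 0.4, -0.2]
gripper_width: 0.0003
```

```bash
python3 -c "
from h import *
to(.468,.347,.050,-1.5)"
```

```text
t 7.35 from [0.4691 0.3453 0.0574] [ 3.137e+00 -3.000e-03 -1.501e+00] F [ 0.1  0.4 -0.2] w 0.0003
move [-0.0018  0.001   0.0074 -0.0012]
```

>>> move_arm(increments=[-0.001,0.001,0.003,0,0,-0.001,0.001,0.006,0,0,-0.001,0.001,0.008,0,0,-0.001,0.001,0.01,0,0,-0.001,0.001,0.011,0,0,-0.001,0.001,0.011,0,0])

```text
time: 7.95
eef_pos: [0.47, 0.3479, 0.0513]
tcp_rot: [-3.139, 0.0, -1.5]
wrist_force: [0.0, -4.6, 11.6]
gripper_width: 0.0001
```

>>> move_arm(increments=[0,0,-0.03,0,0,0,0,-0.08,0,0,0,0,-0.13,0,0,0,0,-0.18,0,0,0,0,-0.21,0,0.5,0,0,-0.21,0,1])

```text
time: 8.55
eef_pos: [0.4705, 0.3498, 0.2648]
tcp_rot: [-3.133, 0.006, -1.5]
wrist_force: [0.2, -0.0, 0.8]
gripper_width: 0.0283
```

```bash
python3 - <<'E'
from h import *
c=r.capture('scene');cv2.imwrite('pics/s1.png',c['frame'][:,:,::-1])
W=cloud(c)
for n in ['scanner','cradle']:
    for d in r.cut_out(c,n)[:1]:
        p=W[d['mask']];p=p[~np.isnan(p[:,0])];print(n,round(d['p'],2),np.round(d['box']),np.round(np.percentile(p,[2,50,98],0)*1000))
c=r.capture('top');W=cloud(c)
d=r.cut_out(c,'scanner')[0];p=W[d['mask']];p=p[p[:,2]>.16]
h=(p[:,:2]);print(rect(h),len(h),np.median(p[:,2]))
d=r.cut_out(c,'cradle')[0];p=W[d['mask']];p=p[abs(p[:,2]-.014)<.01];print(rect(p[:,:2]))
to(.498-.002,-.34,.26,-1.745)
E
```

```text
scanner 0.95 [218. 138. 250. 175.] [[ 429. -531.   18.]
 [ 514. -330.  149.]
 [ 550. -313.  176.]]
cradle 0.97 [208. 173. 253. 201.] [[ 458. -389.    4.]
 [ 532. -324.   16.]
 [ 582. -291.   76.]]
(array([ 497.3, -341.9]), array([47.3, 98.8]), 80.1) 1185 0.17218332043216822
(array([ 513.1, -342.2]), array([ 94.4, 129.9]), 80.6)
t 8.85 from [0.4681 0.3477 0.2573] [ 3.138e+00 -2.000e-03 -1.500e+00] F [ 0.1  0.6 -0.3] w 0.0724
move [ 0.688   0.0209 -0.0027  0.245 ]
```

View pics/s1.png

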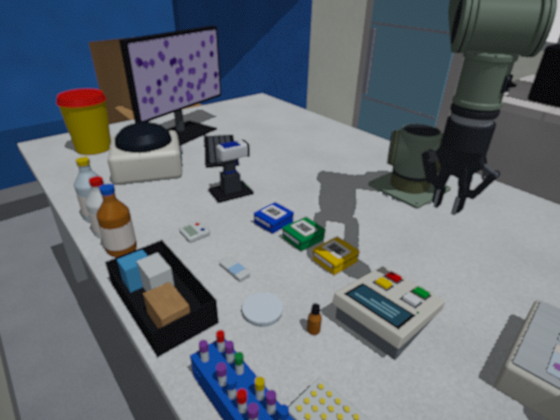

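>>> move_arm(increments=[0.693,0.008,0,0.24,1,0.693,0.008,0,0.24,1,0.693,0.008,0,0.24,1,0.693,0.008,0,0.24,1,0.693,0.008,0,0.24,1,0.693,0.008,0,0.24,1,0.693,0.008,0,0.24,1,0.693,0.008,0,0.24,1])

```text
time: 9.65
eef_pos: [0.4919, -0.0531, 0.2583]
tcp_rot: [3.14, 0.0, -1.74]
wrist_force: [0.6, 0.0, -0.2]
gripper_width: 0.0855
```

```bash
python3 -c "
from h import *
to(.509,-.344,.257,-1.740)"
```

```text
t 9.65 from [ 0.4919 -0.0531  0.2583] [ 3.14  0.   -1.74] F [ 0.6  0.  -0.2] w 0.0855
move [ 0.2839 -0.0659  0.0013  0.    ]
```

>>> move_arm(increments=[0.28,-0.065,0,0,1,0.28,-0.065,0,0,1,0.28,-0.065,0,0,1,0.28,-0.065,0,0,1,0.28,-0.065,0,0,1,0.28,-0.065,0,0,1,0.28,-0.065,0,0,1,0.28,-0.065,0,0,1])

```text
time: 10.45
eef_pos: [0.5089, -0.3383, 0.2576]
tcp_rot: [3.139, 0.002, -1.742]
wrist_force: [0.4, -0.0, -0.6]
gripper_width: 0.0854
```

```bash
python3 -c "
from h import *
to(.509,-.344,.13,-1.740)
c=r.capture('wrist');cv2.imwrite('pics/w3.png',c['frame'][:,:,::-1])
W=cloud(c)
d=r.cut_out(c,'scanner')[0];p=W[d['mask']];p=p[p[:,2]>.16];print(rect(p[:,:2]),np.median(p,0))
"
```

```text
t 10.45 from [ 0.5089 -0.3383  0.2576] [ 3.139e+00  2.000e-03 -1.742e+00] F [ 0.4 -0.  -0.6] w 0.0854
move [ 0.0056 -0.0011  0.1276 -0.0017]
(array([ 499. , -344.7]), array([47.5, 97.9]), 80.0) [ 0.50473153 -0.34498266  0.17509367]
```

View pics/w3.png

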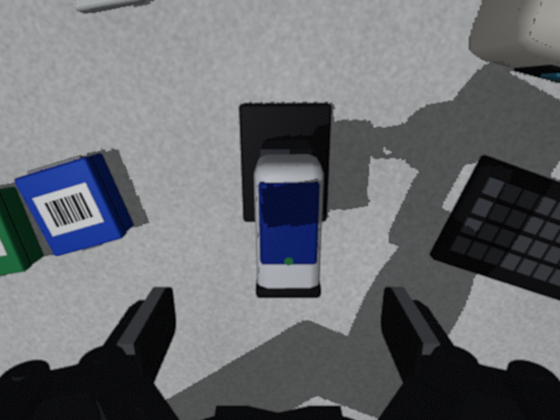

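>>> move_arm(increments=[0.007,-0.002,0.04,0,1,0.007,-0.002,0.08,0,1,0.007,-0.002,0.11,0,1,0.007,-0.002,0.127,0,1,0.007,-0.002,0.127,0,1,0.007,-0.002,0.127,0,1])

```text
time: 11.15
eef_pos: [0.5108, -0.3444, 0.133]
tcp_rot: [-3.141, -0.0, -1.738]
wrist_force: [0.9, -0.2, 0.3]
gripper_width: 0.0852
```

```bash
python3 -c "
from h import *
to(.510,-.3455,.13,-1.740)
c=r.capture('wrist');cv2.imwrite('pics/w4.png',c['frame'][:,:,::-1])
"
```

```text
t 11.15 from [ 0.5108 -0.3444  0.133 ] [-3.141 -0.    -1.738] F [ 0.9 -0.2  0.3] w 0.0852
move [0.0012 0.0006 0.003  0.0015]
```

View pics/w4.png

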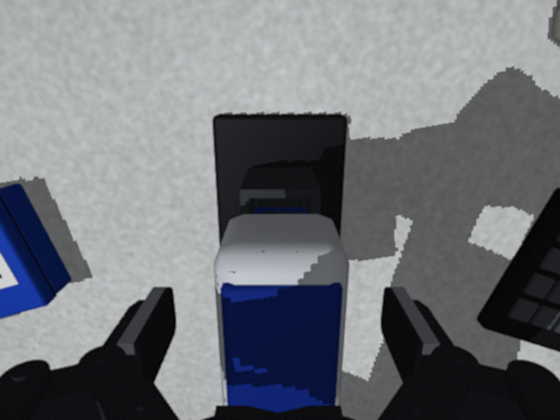

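>>> move_arm(increments=[0.001,0,0.002,0,0.6,0.001,0,0.002,0,0.3,0.001,0,0.002,0,0.3,0.001,0,0.002,0,0,0.001,0,0.002,0,0,0.001,0,0.002,0,0,0.001,0,0.002,0,0], newtons=30)

```text
time: 11.9
eef_pos: [0.5105, -0.3464, 0.1312]
tcp_rot: [-3.14, -0.0, -1.74]
wrist_force: [0.3, 0.4, 6.1]
gripper_width: 0.0459
```

>>> move_arm(increments=[0,0,-0.01,0,0,0,0,-0.025,0,0,0,0,-0.045,0,0,0,0,-0.07,0,0,0,0,-0.09,0,0,0,0,-0.1,0,0,0,0,-0.1,0,0])

```text
time: 12.6
eef_pos: [0.5104, -0.3468, 0.2315]
tcp_rot: [-3.139, -0.001, -1.74]
wrist_force: [-0.3, 0.9, -2.9]
gripper_width: 0.0453
```

```bash
python3 -c "
from h import *
to(.510,-.3455,.13,-1.740)
c=r.capture('scene');cv2.imwrite('pics/s2.png',c['frame'][100:300,130:350,::-1].repeat(3,0).repeat(3,1))
"
```

```text
t 12.6 from [ 0.5104 -0.3468  0.2315] [-3.139e+00 -1.000e-03 -1.740e+00] F [-0.3  0.9 -2.9] w 0.0453
move [-1.200e-03  6.000e-04  1.015e-01 -1.000e-04]
```

View pics/s2.png

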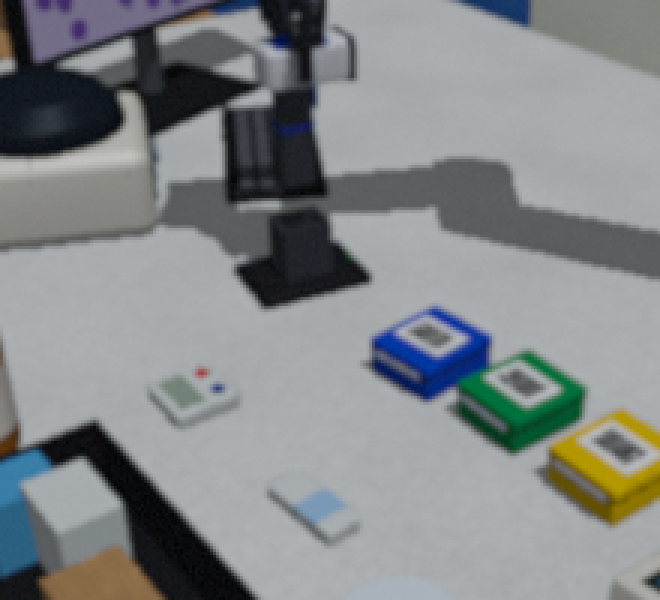

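>>> move_arm(increments=[0,-0.03,0,0,0,0,-0.06,0,0,0,0,-0.06,0,0,0,0,-0.06,0.03,0,0,0,-0.06,0.06,0,0,0,-0.06,0.083,0,0,0,-0.06,0.083,0,0,0,-0.06,0.083,0,0], newtons=20)

```text
time: 13.45
eef_pos: [0.5686, -0.3563, 0.1467]
tcp_rot: [3.14, 0.001, -1.74]
wrist_force: [0.3, 0.0, -1.9]
gripper_width: 0.0459
```

```bash
cat >> h.py <<'E'
def shot(n,f,box=None,k=1):
    c=r.capture(n);im=c['frame'][:,:,::-1]
    if box: im=im[box[1]:box[3],box[0]:box[2]]
    cv2.imwrite(f,np.ascontiguousarray(im).repeat(k,0).repeat(k,1)); return c
E
python3 -c "
from h import *
to(.510,-.3455,.13,-1.740)
shot('scene','pics/s3.png',(150,80,300,230),4)
"
```

```text
t 13.45 from [ 0.5686 -0.3563  0.1467] [ 3.14e+00  1.00e-03 -1.74e+00] F [ 0.3  0.  -1.9] w 0.0459
move [-0.0008  0.0596  0.0167 -0.0002]
```

View pics/s3.png

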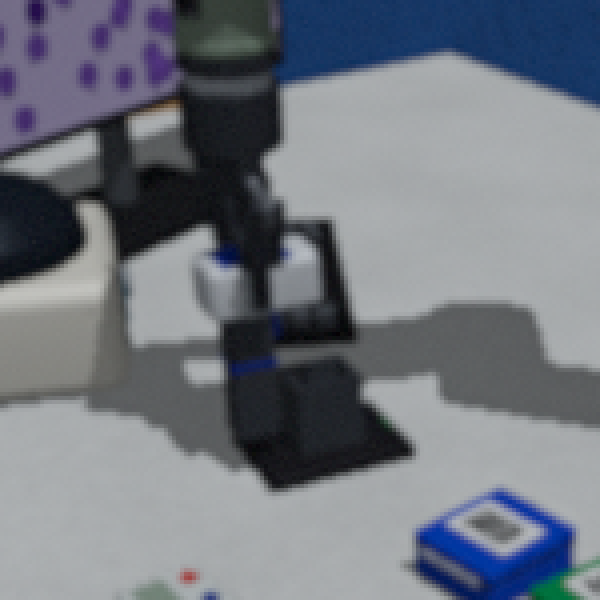

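>>> move_arm(increments=[0,0.006,0,0,0,0,0.012,0,0,0,0,0.018,0,0,0,0,0.024,0,0,0,0,0.029,0,0,0,0,0.034,0,0,0,0,0.04,0,0,0,0,0.04,0,0])

```text
$.increments: bad value
```

```bash
python3 -c "
from h import *
to(.510,-.3455,.13,-1.740)
shot('scene','pics/s4.png',(150,80,300,230),4)
"
```

```text
t 13.5 from [ 0.5694 -0.3568  0.148 ] [-3.141 -0.    -1.74 ] F [ 0.7 -1.3 -2.9] w 0.0459
move [-0.0011  0.0604  0.018  -0.0002]
```

View pics/s4.png

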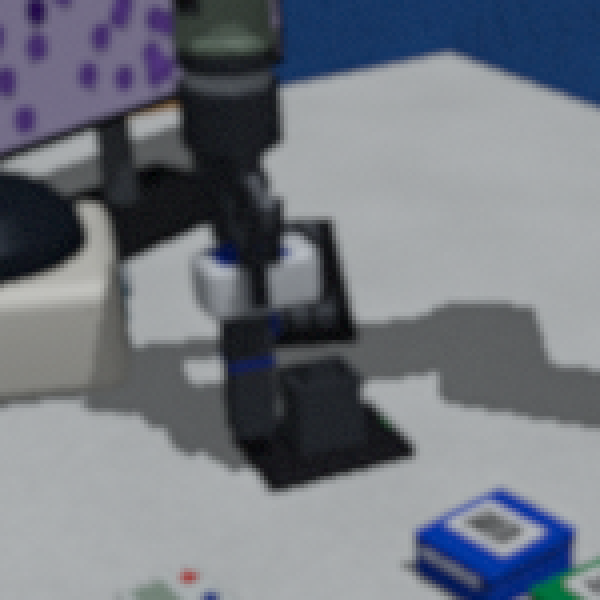

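>>> move_arm(increments=[0,0.006,0,0,0,0,0.012,0,0,0,0,0.018,0,0,0,0,0.024,0,0,0,0,0.03,0,0,0,0,0.035,0,0,0,0,0.04,0,0,0,0,0.04,0,0,0])

```text
time: 14.35
eef_pos: [0.529, -0.3498, 0.1476]
tcp_rot: [3.141, -0.0, -1.74]
wrist_force: [2.3, -0.1, 1.3]
gripper_width: 0.0459
```

```bash
python3 -c "
from h import *
to(.510,-.3455,.13,-1.740)
shot('scene','pics/s5.png',(150,80,300,230),4)
"
```

```text
t 14.35 from [ 0.529  -0.3498  0.1476] [ 3.141 -0.    -1.74 ] F [ 2.3 -0.1  1.3] w 0.0459
move [-0.001   0.0195  0.0176 -0.0001]
```

View pics/s5.png

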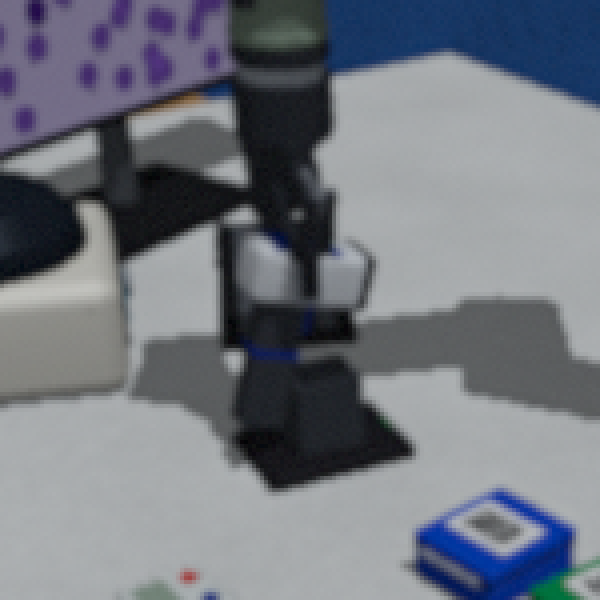

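>>> move_arm(increments=[0,0.006,0,0,0,0,0.012,0,0,0,0,0.018,0,0,0,0,0.024,0,0,0,0,0.03,0,0,0,0,0.036,0,0,0,0,0.042,0,0,0,0,0.045,0,0,0])

```text
time: 15.2
eef_pos: [0.485, -0.3422, 0.1476]
tcp_rot: [-3.141, -0.0, -1.74]
wrist_force: [4.1, -0.1, -2.1]
gripper_width: 0.0456
```

```bash
python3 -c "
from h import *
to(.510,-.3455,.13,-1.740)
shot('scene','pics/s6.png',(150,80,300,230),4)
"
```

```text
t 15.2 from [ 0.485  -0.3422  0.1476] [-3.141 -0.    -1.74 ] F [ 4.1 -0.1 -2.1] w 0.0456
move [-0.0009 -0.0252  0.0176 -0.0003]
```

View pics/s6.png

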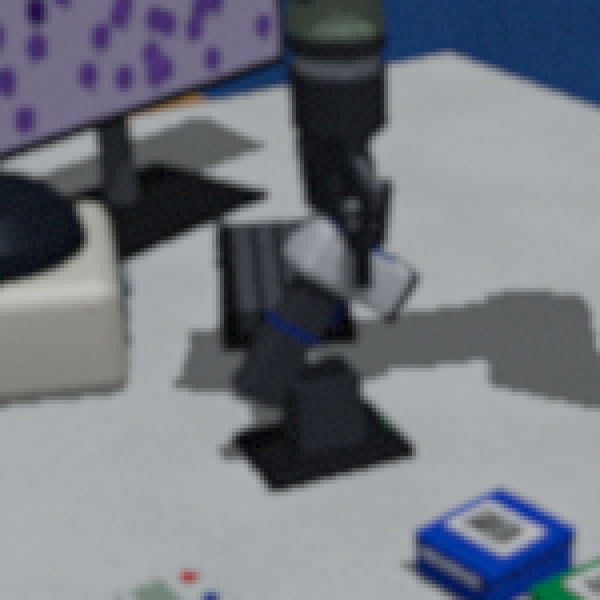

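>>> move_arm(increments=[0,0.006,0,0,0,0,0.013,0,0,0,0,0.013,0,0,0,0,0.013,-0.01,0,0,0,0.013,-0.03,0,0,0,0.013,-0.06,0,0,0,0.013,-0.08,0,0,0,0.013,-0.08,0,0])

```text
time: 16.05
eef_pos: [0.4725, -0.3405, 0.2302]
tcp_rot: [-3.14, -0.002, -1.74]
wrist_force: [0.7, -0.5, -1.4]
gripper_width: 0.0458
```

```bash
cat >> h.py <<'E'
def tilt(n='scene'):
    c=shot(n,'pics/tilt.png')
    W=cloud(c);d=r.cut_out(c,'scanner')[0];m=cv2.erode(d['mask'].astype(np.uint8),np.ones((2,2)))>0
    p=W[m];p=p[~np.isnan(p[:,0])]
    o=r.observe();s=o['tcp_rot'][2];e=o['eef_pos']
    # local frame: X = scanner +x horizontally = -tool y
    X=-np.array([np.sin(s),-np.cos(s),0]);Y=np.array([np.cos(s),np.sin(s),0])
    q=np.stack([(p-e)@X,(p-e)@Y,p[:,2]-e[2]],1)*1000
    col=c['frame'][m][~np.isnan(W[m][:,0])].astype(int)
    return d['p'],q,col,c
E
python3 - <<'E'
from h import *
to(.510,-.3455,.13,-1.740)
pr,q,col,c=tilt('scene')
np.savez('t.npz',q=q,col=col)
cv2.imwrite('pics/s7.png',c['frame'][80:230,150:300,::-1].repeat(4,0).repeat(4,1))
# plot side view
im=np.full((600,600,3),255,np.uint8)
for a,b in zip(q,col):
    u,v=int(300+a[0]*2),int(300-a[2]*2)
    if 0<u<599 and 0<v<599: cv2.circle(im,(u,v),2,tuple(int(k) for k in b[::-1]),-1)
cv2.imwrite('pics/side7.png',im)
print(pr,len(q))
E
```

```text
t 16.05 from [ 0.4725 -0.3405  0.2302] [-3.14e+00 -2.00e-03 -1.74e+00] F [ 0.7 -0.5 -1.4] w 0.0458
move [-0.0014 -0.0378  0.1002  0.0002]
0.73 892
```

View pics/s7.png

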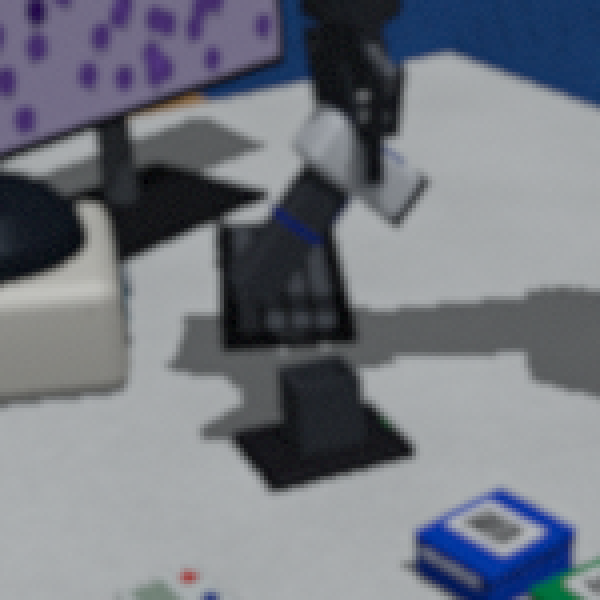

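View pics/side7.png

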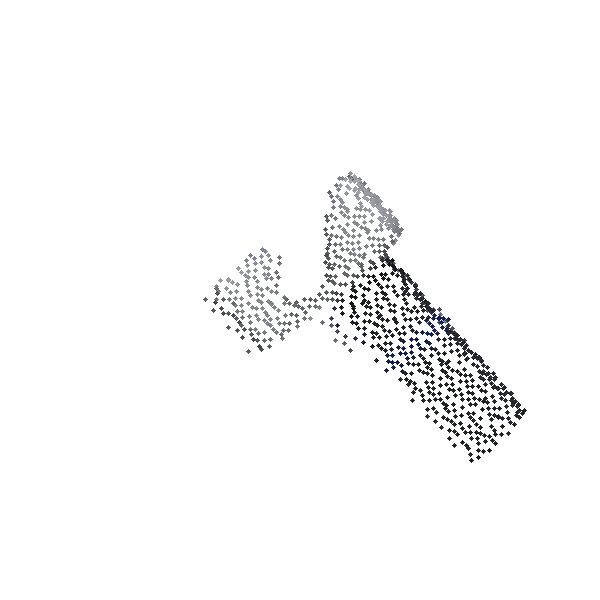

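```bash
cat >> h.py <<'E'
from scipy.optimize import least_squares, minimize
from scipy.spatial import cKDTree
def fit(q):
    P=q[:,[0,2]];P=P[(abs(q[:,1])<40)&(np.abs(P).max(1)<150)]
    g=np.array([(a,b) for a in np.arange(-48,49,3.) for b in np.arange(-21,22,3.)]+[(a,b) for a in np.arange(-3,34,3.) for b in np.arange(-131,-22,3.)])
    def sdf(u,cx,cz,hx,hz):
        d=np.abs(u-[cx,cz])-[hx,hz]
        return np.hypot(*np.maximum(d,0).T)+np.minimum(d.max(1),0)
    T=cKDTree(P)
    def cost(x):
        t,ox,oz=x;c,s=np.cos(t),np.sin(t)
        u=P-[ox,oz]; u=np.stack([c*u[:,0]+s*u[:,1],-s*u[:,0]+c*u[:,1]],1)
        d=np.minimum(sdf(u,0,0,49,22),sdf(u,15,-77,19,55))
        w=np.stack([c*g[:,0]-s*g[:,1],s*g[:,0]+c*g[:,1]],1)+[ox,oz]
        e=T.query(w)[0]
        return np.mean(np.minimum(np.maximum(d,0),8)**2)+0.3*np.mean(np.minimum(e,10)**2)
    best=min((minimize(cost,[t0,-10,20],method='Nelder-Mead',options=dict(xatol=1e-4,fatol=1e-5,maxiter=2000)) for t0 in (.6,.75,.9)),key=lambda k:k.fun)
    return np.degrees(best.x[0]),best.x[1:],best.fun
E
python3 - <<'E'
from h import *
q=np.load('t.npz')['q']; print(fit(q))
pts=q
# back-face line of handle: dark points upper edge
E
```

```text
(np.float64(41.27724560177887), array([ 4.1199152 , 15.69350713]), np.float64(2.770200331300121))
```

```bash
python3 - <<'E'
from h import *
for n in ('scene','top'):
    pr,q,col,c=tilt(n); print(n,pr,len(q),fit(q))
    a=q[np.abs(q[:,1])<60]; print(np.percentile(a,[2,98],0).round())
    if n=='top': cv2.imwrite('pics/t8.png',c['frame'][180:320,360:500,::-1].repeat(4,0).repeat(4,1))
E
```

```text
scene 0.76 727 (np.float64(41.342198091376154), array([ 3.186524  , 12.84430141]), np.float64(4.379488163762159))
[[-33. -26. -70.]
 [100.  -1.  53.]]
top 0.61 1167 (np.float64(40.92314266959083), array([-2.32682086, 19.2403536 ]), np.float64(7.696263839836672))
[[-50. -24. -60.]
 [101.   9.  54.]]
```

View pics/t8.png

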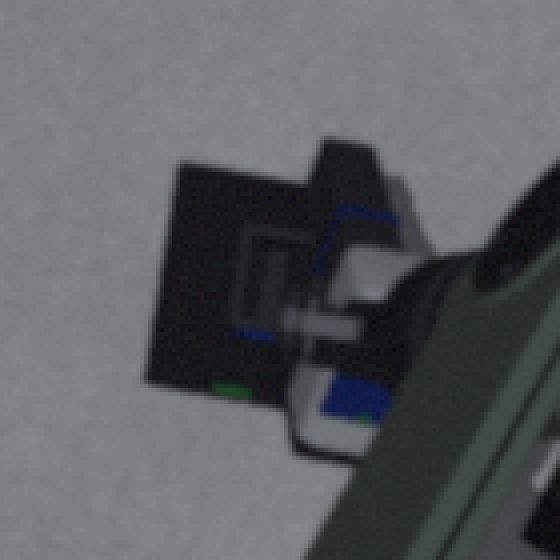

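>>> move_arm(increments=[0,0,0.03,0,0,0,0,0.055,0,0,0,0,0.075,0,0,0,0,0.081,0,0,0,0,0.085,0,0,0,0,0.089,0,0,0,0,0.092,0,0,0,0,0.092,0,0])

```text
time: 17.15
eef_pos: [0.4753, -0.3414, 0.1375]
tcp_rot: [-3.134, -0.003, -1.74]
wrist_force: [4.6, -1.6, 3.5]
gripper_width: 0.0459
```

```bash
python3 - <<'E'
from h import *
to(0.4725,-.3405,.23,-1.74)
pr,q,col,c=tilt('scene'); print(pr,len(q),fit(q))
cv2.imwrite('pics/s9.png',c['frame'][80:230,150:300,::-1].repeat(4,0).repeat(4,1))
E
```

```text
t 17.15 from [ 0.4753 -0.3414  0.1375] [-3.134e+00 -3.000e-03 -1.740e+00] F [ 4.6 -1.6  3.5] w 0.0459
move [-0.0004  0.0029 -0.0925 -0.0004]
0.57 768 (np.float64(44.071223821739096), array([ 4.62193217, 11.72276112]), np.float64(4.047323441286156))
```

View pics/s9.png

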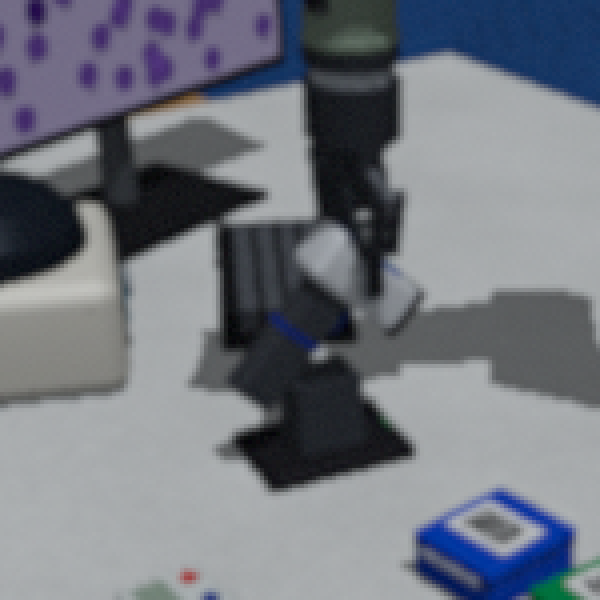

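>>> move_arm(increments=[0,0,-0.01,0,0,0,0,-0.03,0,0,0,0,-0.06,0,0,0,0,-0.09,0,0,0,0,-0.12,0,0,0,0,-0.12,0,0,0,0,-0.12,0,0], newtons=60)

```text
time: 17.95
eef_pos: [0.4711, -0.3394, 0.2545]
tcp_rot: [3.138, 0.001, -1.74]
wrist_force: [0.1, -0.5, -1.9]
gripper_width: 0.0456
```

```bash
python3 - <<'E'
from h import *
to(0.4725,-.3405,.23,-1.74)
for n in ('scene','top'):
    pr,q,col,c=tilt(n); print(n,pr,len(q),fit(q))
c=r.capture('top');W=cloud(c)
d=r.cut_out(c,'box_blue')[0];p=W[d['mask']];p=p[p[:,2]>.03];print(rect(p[:,:2]),np.median(p,0))
# label: white pixels in box
m=d['mask'];hull=cv2.convexHull(np.argwhere(m)[:,::-1].astype(np.int32));mm=np.zeros(m.shape,np.uint8);cv2.fillConvexPoly(mm,hull,1)
f=c['frame'].astype(int);w=(mm>0)&(f[...,0]>110);pp=W[w];print(len(pp),rect(pp[:,:2]),pp.mean(0))
E
```

```text
t 17.95 from [ 0.4711 -0.3394  0.2545] [ 3.138e+00  1.000e-03 -1.740e+00] F [ 0.1 -0.5 -1.9] w 0.0456
move [ 0.0009 -0.0015  0.0245  0.    ]
scene 0.8 868 (np.float64(43.30781009342286), array([ 3.7890323 , 13.44061633]), np.float64(3.1586399355243975))
top 0.79 1352 (np.float64(42.9276438242756), array([-2.41505947, 18.94533316]), np.float64(7.5488225109367795))
(array([ 511.7, -115.1]), array([96.2, 82.3]), 6.4) [ 0.51080518 -0.1144192   0.03904455]
291 (array([ 511.5, -114. ]), array([43.1, 59.7]), 6.9) [ 0.51124937 -0.1138425   0.03954446]
```

>>> move_arm(increments=[-0.015,-0.01,0,0,0,-0.045,-0.028,0,0,0,-0.085,-0.052,0,0,0,-0.125,-0.076,0,0,0,-0.165,-0.1,0,0,0,-0.2,-0.122,0,0,0,-0.22,-0.134,0,0,0,-0.229,-0.139,0,0,0])

```text
time: 19.05
eef_pos: [0.6493, -0.1355, 0.2541]
tcp_rot: [3.14, 0.0, -1.737]
wrist_force: [0.3, -0.3, -2.2]
gripper_width: 0.045
```

>>> move_arm(increments=[0,0,0.01,0,0,0,0,0.025,0,0,0,0,0.045,0,0,0,0,0.065,0,0,0,0,0.08,0,0,0,0,0.085,0,0,0,0,0.085,0,0])

```text
time: 19.75
eef_pos: [0.6469, -0.1387, 0.1692]
tcp_rot: [3.139, -0.0, -1.741]
wrist_force: [-0.3, 0.3, -2.2]
gripper_width: 0.045
```

```bash
python3 - <<'E'
from h import *
to(0.647,-.137,.154,-1.74)
for n in ('scene','top'):
    pr,q,col,c=tilt(n); print(n,pr,len(q),fit(q)); cv2.imwrite(f'pics/{n}10.png',c['frame'][:,:,::-1])
    np.savez(f't_{n}.npz',q=q,col=col)
    im=np.full((600,600,3),255,np.uint8)
    for a,b in zip(q,col):
        u,v=int(300+a[0]*2),int(300-a[2]*2)
        if 0<u<599 and 0<v<599: cv2.circle(im,(u,v),2,tuple(int(k) for k in b[::-1]),-1)
    cv2.imwrite(f'pics/side10{n}.png',im)
shot('wrist','pics/w10.png')
E
```

```text
t 19.75 from [ 0.6469 -0.1387  0.1692] [ 3.139 -0.    -1.741] F [-0.3  0.3 -2.2] w 0.045
move [-0.0017  0.0002  0.0152 -0.0014]
scene 0.82 1069 (np.float64(43.18234711221376), array([ 1.30073501, 10.98732906]), np.float64(4.330343047655762))
top 0.79 441 (np.float64(35.79104513824935), array([-25.50436907,  11.25286536]), np.float64(25.175647730636506))
```

View pics/scene10.png

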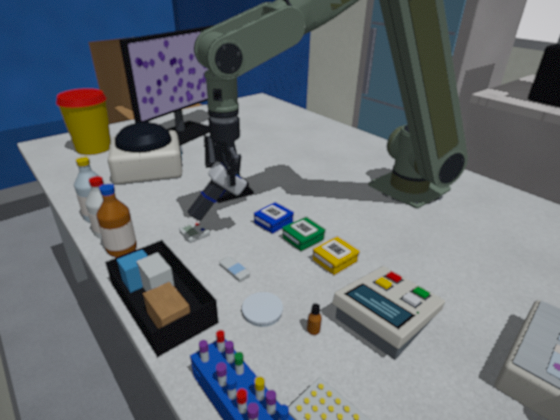

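View pics/top10.png

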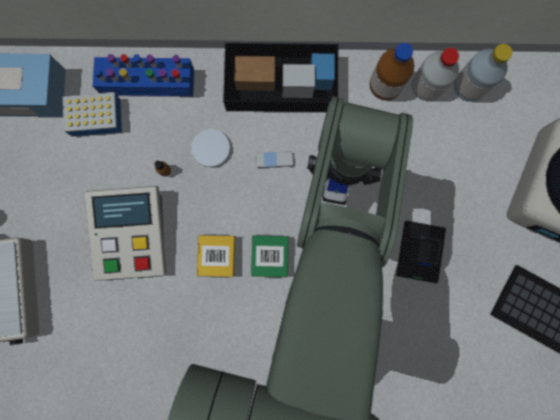

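View pics/side10scene.png

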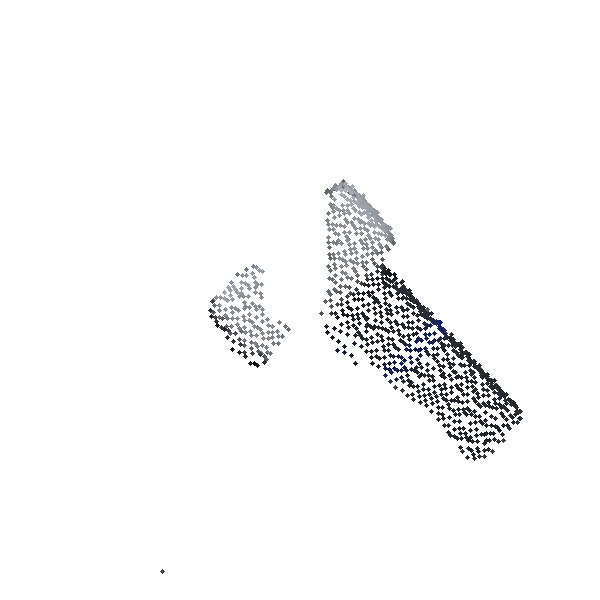

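View pics/w10.png

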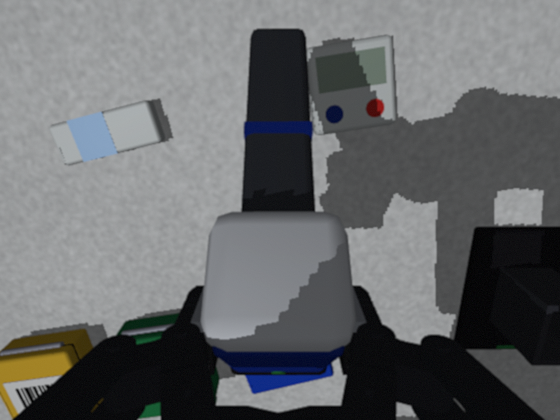

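```bash
python3 - <<'E'
from h import *
pr,q,col,c=tilt('wrist'); print(pr,len(q),np.percentile(q,[1,50,99],0).round())
im=np.full((600,600,3),255,np.uint8)
for a,b in zip(q[::3],col[::3]):
    u,v=int(300+a[0]*2),int(300-a[2]*2)
    if 0<u<599 and 0<v<599: cv2.circle(im,(u,v),1,tuple(int(k) for k in b[::-1]),-1)
cv2.imwrite('pics/sidew.png',im)
np.savez('t_w.npz',q=q,col=col)
E
```

```text
0.85 33965 [[-30. -19. -53.]
 [ 38.   1.  43.]
 [109.  23.  61.]]
```

View pics/sidew.png

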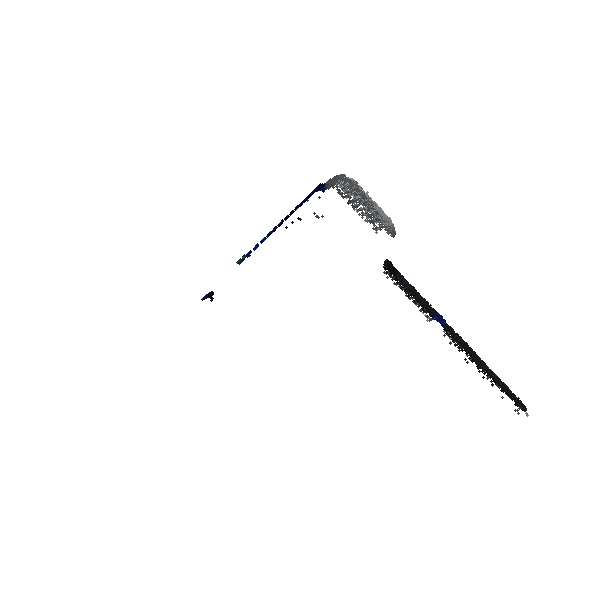

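```bash
python3 - <<'E'
from h import *
z=np.load('t_w.npz');q=z['q']
A=q[(q[:,0]>50)&(q[:,2]<10)&(abs(q[:,1])<12)][:,[0,2]]   # handle back
B=q[(q[:,0]<10)&(q[:,0]>-35)&(abs(q[:,1])<15)][:,[0,2]]
B=B[B[:,1]>np.percentile(B[:,1],0)]
def line(P):
    for _ in range(5):
        vx,vy,x,y=cv2.fitLine(P.astype(np.float32),cv2.DIST_HUBER,0,.01,.01).ravel()
        d=(P-[x,y])@[-vy,vx];P=P[abs(d)<3]
    return np.array([vx,vy]),np.array([x,y]),len(P),d.std()
la=line(A);lb=line(B);print(la,lb)
# handle dir = (sin t,-cos t); top dir=(cos t, sin t)
v=la[0]*np.sign(la[0][0]);w=lb[0]*np.sign(lb[0][0])
ta=np.arctan2(v[0],-v[1]);tb=np.arctan2(w[1],w[0]);print(np.degrees([ta,tb]))
t=(ta+tb)/2;ex=np.array([np.cos(t),np.sin(t)]);ez=np.array([-np.sin(t),np.cos(t)])
# own x at handle back=34 ; top at z=22
O=ex*(la[1]@ex-34)+ez*(lb[1]@ez-22)
print('origin',O)
C=q[(q[:,0]>40)&(q[:,0]<48)&(q[:,2]>30)&(q[:,2]<45)&(abs(q[:,1])<12)][:,[0,2]]
print('rear own x',np.percentile((C-O)@ex,[5,50,95]), 'handle end own z',np.percentile((A-O)@ez,[0.2,1]))
print('Y head',np.percentile(q[(q[:,2]>20)][:,1],[1,99]),'handle Y',np.percentile(q[q[:,2]<0][:,1],[1,99]), np.median(q[q[:,2]<0][:,1]))
E
```

```text
(array([ 0.6892814, -0.7244937], dtype=float32), array([ 77.91274 , -18.206816], dtype=float32), 8455, np.float64(0.5438387208365725)) (array([0.72524387, 0.68849206], dtype=float32), array([-12.319691,  35.722576], dtype=float32), 1465, np.float64(0.16143913467354148))
[43.573254 43.510864]
origin [-1.3282418 15.818102 ]
rear own x [46.80924992 48.68972918 49.77805703] handle end own z [-129.73476243 -128.46700308]
Y head [-19.71443585  22.79007178] handle Y [-12.1546842   24.76278524] 1.4373473607268101
```

>>> move_arm(increments=[-0.001,-0.001,0.003,0,0,-0.003,-0.001,0.008,0,0,-0.003,-0.001,0.012,0,0,-0.003,-0.001,0.014,0,0,-0.003,-0.001,0.014,0,0,-0.003,-0.001,0.014,0,0,-0.003,-0.001,0.014,0,0,-0.003,-0.001,0.014,0,0])

```text
time: 20.9
eef_pos: [0.6498, -0.1349, 0.1565]
tcp_rot: [-3.141, -0.0, -1.74]
wrist_force: [-0.0, 0.0, -2.3]
gripper_width: 0.0457
```

```bash
python3 - <<'E'
from h import *
to(.6488,-.136,.155,-1.74)
pr,q,col,c=tilt('wrist')
s=r.observe()['tcp_rot'][2];e=r.observe()['eef_pos']
A=q[(q[:,0]>50)&(q[:,2]<10)&(abs(q[:,1])<12)][:,[0,2]]
vx,vy,*_=cv2.fitLine(A.astype(np.float32),cv2.DIST_HUBER,0,.01,.01).ravel();t=np.arctan(-vx/vy);print('tilt',np.degrees(t))
X=np.array([-np.sin(s),np.cos(s),0]);Y=np.array([np.cos(s),np.sin(s),0])
O=e+X*-.0013+Y*.0014+np.array([0,0,.0158])
ax=-(X*np.cos(t)+np.array([0,0,np.sin(t)]));win=O+.05*ax
k=(.04-win[2])/ax[2];print('window',win,'hits',win+k*ax,'dist',k)
c=shot('scene','pics/s11.png',(150,80,350,280),3);W=cloud(c)
for n in ['box_blue','box_green','box_yellow','timer','mailer','dish','dropper']:
    d=r.cut_out(c,n)
    if d: p=W[d[0]['mask']];print(n,round(d[0]['p'],2),np.nanmedian(p,0).round(3))
E
```

```text
t 20.9 from [ 0.6498 -0.1349  0.1565] [-3.141 -0.    -1.74 ] F [-0.   0.  -2.3] w 0.0457
move [0.0012 0.0008 0.0015 0.    ]
tilt 43.53396
window [ 0.61249614 -0.12996605  0.13782641] hits [ 0.51100203 -0.11262288  0.04      ] dist 0.14202763115275638
box_blue 0.97 [ 0.529 -0.099  0.038]
box_green 0.57 [0.511 0.016 0.039]
box_yellow 0.76 [0.51  0.132 0.039]
timer 0.76 [ 0.732 -0.194  0.017]
mailer 0.61 [0.728 0.001 0.016]
dish 0.77 [0.753 0.151 0.017]
dropper 0.53 [0.754 0.149 0.017]
```

View pics/s11.png

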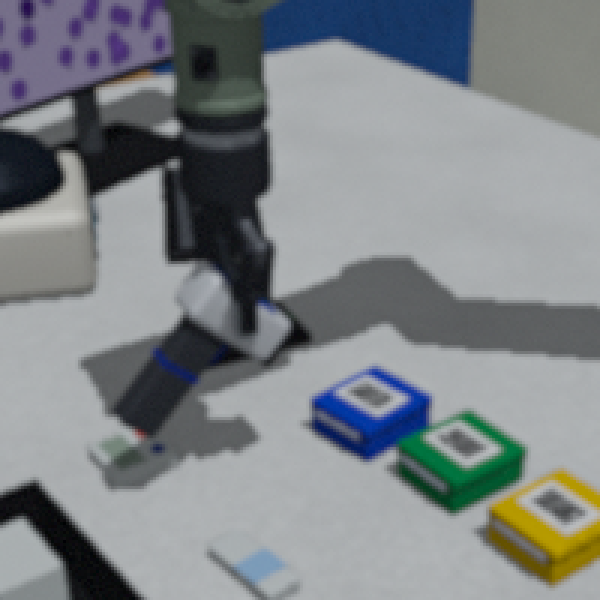

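```bash
python3 -c "
from workcell import r
print(r.finish_job())"
```

```text
the job is handed in; nothing more can be done
None
```

The blue slide box is booked in as asked, and I handed the job in at about 21 s on the robot's clock, out of the 64 s allowed.

- **Keys:** I pressed white, yellow, then green, each until it bottomed out. The force readings were 14.6, 13.7 and 11.6 N, against about 5 N needed to push a key home. I lifted clear after each press and never went over the red key. I did not re-photograph the keys to confirm they sprang back.
- **Scanner lift and tilt:** I drew the scanner straight up out of the cup. The arm can only spin about a vertical axis, so I tipped it by levering the handle against the outside of the cradle's cup at 2 to 5 N, then raised the grip to 60 N. The scanner appears to have slipped about 10 mm in the grip while tipping. I measured its new position and aimed from that.
- **Last checks:** The tilt measured 43.5° nose-down, and the window was 14.2 cm from the label. The aim point was about 1.5 mm from the middle of the label. The gripper was holding only the scanner's weight, and the boxes and other loose things looked undisturbed.
- **Where readings disagreed:** The scene camera put the tilt at 43.2° and the scanner's position 3 to 5 mm away from the wrist camera's estimate. I used the wrist camera because its outline of the scanner was much cleaner. The top camera's last reading (36°) was unusable because the arm blocked its view. In the last scene check, the "dropper" reading came from the dish, so that check did not confirm the dropper's position.

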